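Seat the keyed cover of the round organizer

ROBOT

A 6-joint arm with a two-finger parallel gripper is mounted at the origin on the work surface. World frame = base frame: x ahead of the robot, y to its left, z up, the work surface at z = 0. Lengths are in m, angles in rad, forces in N, time in s.
With the tool pointing down it reaches from about 0.3 to 0.875 m from the base axis. Payload 6.4 kg.
Tool frame: the origin (TCP) lies midway between the tips of the shut fingers; the grasp point (between the pads) lies 19 mm behind it; z points along the fingers, y is the line along which they close (so a half turn about z gives the same grasp; the last joint's range is limited). The gripper opens to 85 mm and grips with 20 to 120 N. Pads are 22 mm wide; open, the fingers measure 114 mm over their backs; the gripper's body (76 mm by 85 mm) begins 54 mm behind the grasp point. The pads swing forward as they close: fully open they stand 13 mm farther back than shut.
Start: joints at [-1.451, 0.181, 1.607, -0, 1.354, -0.206], TCP at [0.184, -0.545, 0.231] pointing down, gripper open.
Joint ranges: [-2.99, 2.99], [-0.89, 2.07], [0.3, 2.58], [-1.14, 4.28], [0, 2.63], [-3.12, 3.12]. Speed limits (rad/s): [2.57, 2.57, 3.01, 3.14, 3.14, 3.14].

INTERFACE

Orientations are given as a unit quaternion [w, x, y, z].
In Python, from bench import ctrl gives the robot as it stands.
- The arm moves only by the tool send_rows, never from a script. Its argument "motion" is a list of rows, each a list of 7 numbers: the turn, a rotation vector about the tool's x, y, z in degrees, then the shift along the tool's x, y, z in mm, then the closure, from -1 (fully open) to 1 (shut). In form: [[rx, ry, rz, tx, ty, tz, grip], ...]. A call has exactly 10 rows; each row shifts and turns the commanded pose from where the row before left it, along the tool's axes as they then stand; what a row does not reach is not made up. A row lasts 1/10 s, in which the tool goes at most 50 mm and 8.59 degrees, less where a joint would pass 70% of its speed; a pose out of reach is approached as far as the arm can. A call is refused whole if a number of a shift passes 50 or a number of a turn 8.59, either way. A call with a gripper value outside its range is refused whole. The fingers move at their own pace and stop on an object; the grip force is fixed at half the most. Time passes only in rows, so rows that do not move let the fingers close, or fill a call up. It gives the time, the measured TCP pose, the force, the opening and the grip force at its end, in the units of the state.
- ctrl.get_obs(): the state, without advancing time (a new reading comes with each control period).
- ctrl.camera(name): name is "scene" or "side" or "wrist"; returns a dict with "color" (420x560x3 uint8, red, green, blue), "z_map" (420x560 float32, m along the optical axis (not along the pixel's ray), 0 where there is no reading), "mtx" (3x3 intrinsics, pixels), "extrinsics" (4x4, takes a point from camera to world coordinates); the wrist camera has in their place "hand_eye" (4x4, takes a point from camera to tool coordinates, whose origin is the TCP and whose axes are the flange's). Camera axes: x right, y down, z forward; pixel columns grow to the right and rows downward; lengths in m; the calibration is good to about 2 mm. A picture is of the moment at which its call begins: read the wrist's pose just before it.
- ctrl.hand_in(): hands the job in; it is judged then, once.
The state is a dict: "time_s": time; "q": joint angles; "dq": joint speeds; "joint_efforts": joint torques, N m; "eef_pos": TCP position; "eef_rot": TCP orientation; "wrist_force": force on the tool from outside, world axes, zero at the start; "torque": the same for the moment, N m; "opening": opening from 0.0 (shut) to 1.0 (fully open); "grasp_force": force on a finger pad.
Only numpy, scipy, OpenCV 4.12 (cv2) and the standard library are available. Lean on these libraries where they do the work, as an engineer would, in place of code of your own. Each camera call takes 0.05 s, during which the arm holds its last target. There are 200 camera calls.

TASK

The round organizer's cover sits a little high because its notch is not over the locating pin. With a fingertip push the cover's upright fin sideways, either way round, until the notch in the cover's edge meets the pin on the drum's rim, then press the cover fully home onto the pin and leave it there with the robot clear. Only touch and push: do not pinch the fin, do not lift the cover, and leave the other things on the ledge where they stand.

Things in the scene. Friction and masses are not known exactly. Their poses are not given: they have to be found in the camera images.
- organizer: the round organizer's black drum, fixed to the ledge: 176 mm across, 40 mm high; origin at the centre of its underside, z up. A white cover disc, 124 mm across, 6 mm thick, turns and slides on its vertical centre line: underside 10 mm above the drum at the start (cover top 56 mm above the ledge), on the drum when seated (46 mm)
- pin_tip (a point): tip of the steel locating pin on the drum's top, 58 mm from the centre towards the drum's own +x: 8 mm across, round-ended, 8 mm high (tip 48 mm above the ledge). A steel rib 8 mm wide and 6 mm high, 63 to 86 mm from the centre, lies just outside it on the drum's rim and shows beside the cover
- notch (a point): middle of the open notch in the cover's rim, at the top face, 58 mm from the centre. The notch is 11 mm wide, cuts 15 mm in from the rim and right through the disc. Straight above the pin when aligned; up to about 2 mm off, the pin's round tip still guides it in under a press of 15 N
- cover_center (a point): centre of the cover's flat top face, on the turning axis; 40 mm across is clear there to press on (the fin's top serves too). Around it are four hinged flap lids, 20 x 26 mm and under 3 mm high, which do not matter and stay shut
- fin_top (a point): top of the cover's upright fin, 44 mm from the centre, exactly opposite the notch. The fin is 24 mm long radially (32 to 56 mm from the centre), 10 mm thick, its flat sides facing along the turn, and stands 24 mm above the cover's top face (80 mm above the ledge at the start)
- fin_cw: half of the fin, on its clockwise side seen from above (pushing it turns the cover counterclockwise); 24 mm long, 5 mm thick, 21.5 mm high; origin under its middle, on the cover's top face. A push touches one half only, a pinch both
- fin_ccw: the other half of the fin, on its counterclockwise side (pushing it turns the cover clockwise); same size and origin
- spindle (a joint): turn of the cover, rad, counterclockwise positive seen from above, without end stops; 0 or a full turn (6.283) is notch exactly over pin. It stays where it is left; turning takes about 0.04 N m (1 N at the fin)
- cover_disc (a joint): how far the cover is pressed down, m: 0 at the start, 0.010 fully home; negative when pulled up. It slides stiffly, with about 3 N, and stays where it is left; off the notch it stops on the pin at about 0.002
- vial_a: one of two capped amber glass vials, 28 mm across, 62 mm high, standing; origin at the centre of its underside; leave it alone
- vial_b: the other amber glass vial, the same size, standing; origin at the centre of its underside; leave it alone
- dropper_bottle: small clear glass eyedropper bottle with black cap and rubber bulb, 32 mm across, 78 mm high, standing; origin at the centre of its underside; leave it alone
- tumbler: white ceramic rinsing tumbler, 64 mm across, 85 mm high, standing; origin at the centre of its underside; leave it alone
- cream_jar: squat lidded jar, 56 mm across, 45 mm high, standing; origin at the centre of its underside; leave it alone
- tweezers: steel tweezers lying flat, 106 mm long along its x, 18 mm wide, 6 mm high; origin near its middle, on its underside; leave it alone
- scoop: yellow plastic measuring scoop, cup 34 mm across and 22 mm high with a 55 mm handle along its +x; origin at the centre of its underside; leave it alone
Not all that is in view belongs to the job. Leave any green look-alike of the organizer alone.

How it is judged:
On the way:
1. the notch is brought over the pin (horizontal distance between notch and pin_tip below 0.01 m), for 0.02 s.
At the end, for the whole second after the job is handed in: the cover is pressed down at least 8.5 of its 10 mm with the notch within 4 mm of the pin, and every other thing is upright within 25 mm of where it stood (value of joint cover_disc above 0.0085 m and horizontal distance between notch and pin_tip below 0.004 m and distance of each of vial_a, vial_b, dropper_bottle, tumbler, cream_jar, tweezers, scoop from where it was at the start of the episode below 0.025 m and angle between each of vial_a, vial_b, dropper_bottle, tumbler, cream_jar's own z axis and vertical below 0.3 rad); the robot touches nothing.
It fails at once if the cover is lifted more than 4 mm above where it started (value of joint cover_disc below -0.004 m).
It fails at once if the fin is pinched: both its sides are pressed by the fingers at once (contact force between the fingers and fin_cw above 1.5 N and contact force between the fingers and fin_ccw above 1.5 N).
It fails at once if another thing on the ledge is pushed away, lifted or knocked over (distance of any of vial_a, vial_b, dropper_bottle, tumbler, cream_jar, tweezers, scoop from where it was at the start of the episode above 0.025 m or angle between any of vial_a, vial_b, dropper_bottle, tumbler, cream_jar's own z axis and vertical above 0.5 rad).
It also fails if it takes over 48 s, if anything falls off the work surface, if the arm or the gripper's body presses on something with over 40 N, if the wrist force passes 120 N, or if a joint passes its speed limit or range.

## Working session

There is one attempt and no reset: what is moved stays moved. The work goes in short steps, Python scripts to look and compute and a tool call to move; the robot and the scene stay as the last step left them, time stands still between calls to the robot, and variables do not carry over. Pictures are saved under pics/ and viewed, at most 13 in all, crops included, and the job is handed in when it is done.

Besides the shell and the picture viewer there is one more tool, called after "Emit:" by a JSON object that holds its "name" and its "arguments". send_rows: Moves the arm, as the interface text tells. Its arguments: {"type":"object","properties":{"motion":{"type":"array","items":{"type":"array","items":{"type":"number"}}}},"required":["motion"]}

```bash
mkdir -p pics
cat > h.py <<'E'
import numpy as np, cv2
from bench import ctrl
def pt(c,u,v,T=None,z=None):
    T=c.get("extrinsics") if T is None else T
    K=np.array(c["mtx"]); T=np.array(T)
    d=np.array([(u-K[0,2])/K[0,0],(v-K[1,2])/K[1,1],1.])
    if z is None:
        return (T@np.r_[d*c["z_map"][int(v),int(u)],1])[:3]
    r=T[:3,:3]@d; return T[:3,3]+r*(z-T[2,3])/r[2]
E
python3 - <<'E'
from h import *
import pickle
for n in ["scene","side"]:
    c=ctrl.camera(n); pickle.dump(c,open(n+".pkl","wb"))
    cv2.imwrite(f"pics/{n}0.png",c["color"][...,::-1])
    print(n,np.round(c["mtx"],1).tolist(),np.round(c["extrinsics"],3).tolist())
o=ctrl.get_obs();print(o)
E
```

```text
scene [[501.0, 0.0, 281.9], [0.0, 501.0, 212.3], [0.0, 0.0, 1.0]] [[-0.371, 0.639, -0.674, 1.34], [0.928, 0.272, -0.253, 0.265], [0.022, -0.72, -0.694, 0.838], [0.0, 0.0, 0.0, 1.0]]
side [[440.3, 0.0, 283.3], [0.0, 440.3, 207.6], [0.0, 0.0, 1.0]] [[0.99, -0.103, 0.092, 0.527], [-0.138, -0.719, 0.681, -0.588], [-0.004, -0.687, -0.726, 0.7], [0.0, 0.0, 0.0, 1.0]]
{'time_s': 0.1, 'q': array([-1.45131660e+00,  1.81468724e-01,  1.60791479e+00, -1.55826679e-05,
        1.35378105e+00, -2.06286650e-01]), 'dq': array([-0.00099904, -0.00028295, -0.0019675 , -0.00027325, -0.00079745,
        0.00068825]), 'joint_efforts': array([ 1.26964715e-04, -4.45872152e+01, -3.52237844e+01, -2.46138243e-04,
        4.11840840e-03,  2.14726413e-05]), 'eef_pos': array([ 0.18397898, -0.5442498 ,  0.23046984]), 'eef_rot': array([-7.85545843e-04,  9.86763259e-01,  1.62165512e-01,  2.65024030e-05]), 'wrist_force': array([ 0.24486772, -0.49267631,  0.55941422]), 'torque': array([ 0.03690031,  0.00143697, -0.03994306]), 'grasp_force': 0.0, 'opening': 0.9958658175460353}
```

View pics/scene0.png

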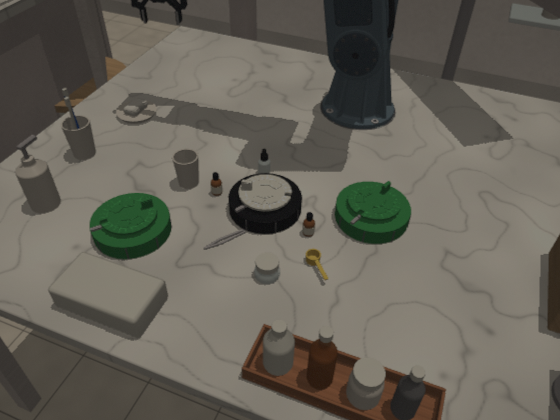

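View pics/side0.png

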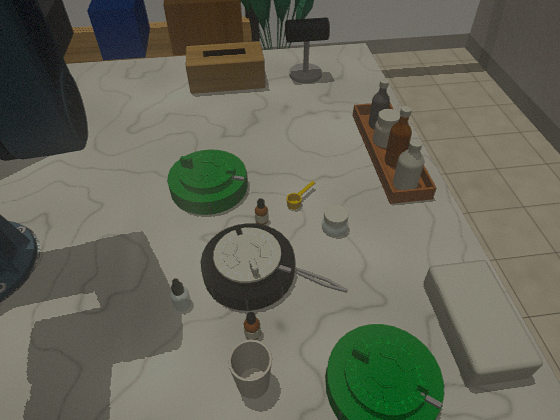

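The white-on-black organizer is at scene (265,200) / side (248,262). The green ones at scene (131,223) and (372,210) are look-alikes. I'll confirm this in an enlarged crop.

Run:
```python
from h import *
import pickle
a=cv2.imread("pics/scene0.png")[165:240,215:315]; b=cv2.imread("pics/side0.png")[215:315,190:310]
f=lambda i,w,h:cv2.convertScaleAbs(cv2.resize(i,(w,h),interpolation=cv2.INTER_CUBIC),alpha=1.6)
A=f(a,400,300);B=f(b,400,333)
im=np.zeros((600,800,3),np.uint8);A=f(a,400,300);im[:300,:400]=A;im[:333,400:]=B
cv2.imwrite("pics/crop1.png",im)
s=pickle.load(open("side.pkl","rb"));c=pickle.load(open("scene.pkl","rb"))
# cover top points by height
for n,k in(("side",s),("scene",c)):
    K=k["mtx"];T=np.array(k["extrinsics"]);v,u=np.mgrid[:420,:560];z=k["z_map"]
    P=np.stack([(u-K[0][2])/K[0][0]*z,(v-K[1][2])/K[1][1]*z,z],-1)@T[:3,:3].T+T[:3,3]
    m=(z>0)
    box=(slice(215,315),slice(190,310)) if n=="side" else (slice(165,240),slice(215,315))
    Q=P[box].reshape(-1,3);col=k["color"][box].reshape(-1,3).max(1)
    w=(abs(Q[:,2]-.056)<.004)&(col>90)
    q=Q[w]; xy=q[:,:2].astype(np.float32)
    print(n,w.sum(),q.mean(0),cv2.minEnclosingCircle(xy))
    fn=Q[(Q[:,2]>.066)&(Q[:,2]<.09)&(np.hypot(*(Q[:,:2]-cv2.minEnclosingCircle(xy)[0]).T)<.07)]
    print("fin",len(fn),fn.mean(0) if len(fn) else 0,fn[:,2].max() if len(fn) else 0)
p=lambda k,u,v,z:np.round(pt(k,u,v,z=z),3)
for nm,u,v in(("vialA",252,335),("vialB",262,223),("drop",180,305),("tumbler",251,388),("jar",335,230)):print(nm,p(s,u,v,0))
```

```text
side 2699 [ 0.52543482 -0.08878925  0.05550921] ((0.5263249278068542, -0.08639684319496155), 0.06367778033018112)
fin 94 [ 0.53543405 -0.13303016  0.0764029 ] 0.08169399216480366
scene 1275 [ 0.530734   -0.08088502  0.05467753] ((0.5340074896812439, -0.052678681910037994), 0.09373076260089874)
fin 21 [ 0.5381485  -0.11889151  0.07336522] 0.07990969638020384
vialA [ 0.52  -0.223  0.   ]
vialB [ 0.564  0.03  -0.   ]
drop [ 0.396 -0.146  0.   ]
tumbler [ 0.511 -0.313  0.   ]
jar [ 0.713 -0.01   0.   ]
```

View pics/crop1.png

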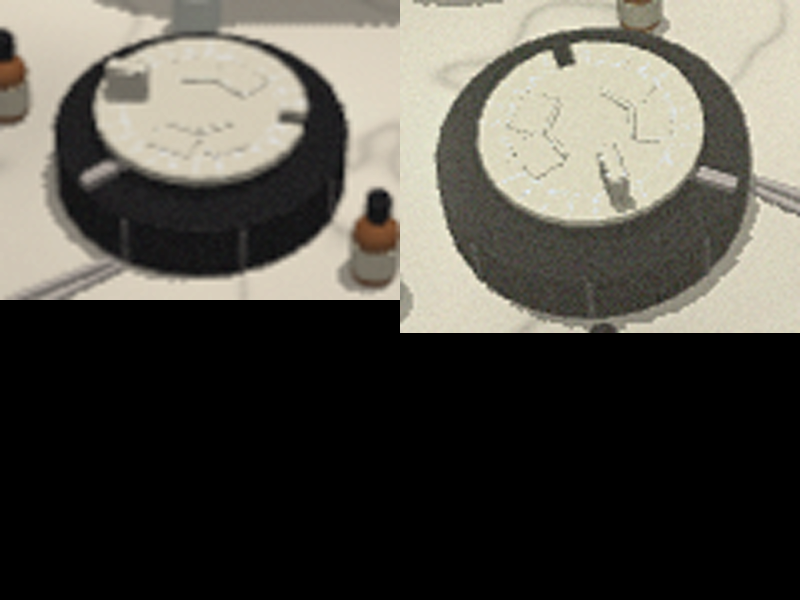

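The crop confirms it. In the side view the notch is at (239,231), the fin top at about (252,263), and the rib or pin at (285,268). I'll move above it with the fingers shut and measure precisely with the wrist camera.

Emit:
{"name": "send_rows", "arguments": {"motion": [[0, 0, 0, 12, -8, 0, 1], [0, 0, 0, 23, -16, 0, 1], [0, 0, 0, 25, -16, 0, 1], [0, 0, 0, 25, -16, 0, 1], [0, 0, 0, 25, -16, 0, 1], [0, 0, 0, 25, -17, 0, 1], [0, 0, 0, 25, -17, 0, 1], [0, 0, 0, 25, -17, 0, 1], [0, 0, 0, 25, -17, 0, 1], [0, 0, 0, 25, -17, 0, 1]]}}

```text
time_s: 1.1
eef_pos: [0.3571, -0.3186, 0.2311]
eef_rot: [-0.0, 0.987, 0.162, 0.0]
wrist_force: [-0.0, 0.0, -1.1]
opening: -0.001
grasp_force: 0.0
```

Emit:
{"name": "send_rows", "arguments": {"motion": [[0, 0, 0, 25, -17, 0, 1], [0, 0, 0, 25, -17, 0, 1], [0, 0, 0, 25, -17, 0, 1], [0, 0, 0, 25, -17, 0, 1], [0, 0, 0, 25, -17, 0, 1], [0, 0, 0, 25, -17, 0, 1], [0, 0, 0, 25, -17, 0, 1], [0, 0, 0, 25, -17, 0, 1], [0, 0, 0, 20, -13, 0, 1], [0, 0, 0, 13, -10, 0, 1]]}}

```text
time_s: 2.1
eef_pos: [0.5266, -0.0931, 0.231]
eef_rot: [-0.0, 0.987, 0.163, -0.0]
wrist_force: [0.9, 0.3, 0.1]
opening: -0.0
grasp_force: 0.0
```

Emit:
{"name": "send_rows", "arguments": {"motion": [[0, 0, -8.2, 0, 0, 0, 1], [0, 0, -8.2, 0, 0, 0, 1], [0, 0, -8.2, 0, 0, 0, 1], [0, 0, -8.2, 0, 0, 0, 1], [0, 0, -8.2, 0, 0, 0, 1], [0, 0, -8.2, 0, 0, 0, 1], [0, 0, -8.2, 0, 0, 0, 1], [0, 0, -8.2, 0, 0, 0, 1], [0, 0, -8.2, 0, 0, 0, 1], [0, 0, -8.2, 0, 0, 0, 1]]}}

```text
time_s: 3.1
eef_pos: [0.5257, -0.0945, 0.231]
eef_rot: [-0.0, 0.636, 0.772, 0.0]
wrist_force: [0.1, 0.6, -0.2]
opening: 0.0
grasp_force: 0.0
```

```bash
cat >> h.py <<'E'
from scipy.spatial.transform import Rotation as Ro
def tool():
    o=ctrl.get_obs(); T=np.eye(4); q=o["eef_rot"]; T[:3,:3]=Ro.from_quat([q[1],q[2],q[3],q[0]]).as_matrix(); T[:3,3]=o["eef_pos"]
    return o,T
def wrist(fn):
    o,T=tool(); c=ctrl.camera("wrist"); W=T@np.array(c["hand_eye"])
    cv2.imwrite(fn,cv2.convertScaleAbs(c["color"][...,::-1],alpha=1.4)); return c,W,o
E
python3 - <<'E'
from h import *
import pickle
c,W,o=wrist("pics/w1.png");pickle.dump((c,W),open("w1.pkl","wb"))
print(o["eef_pos"],o["time_s"],o["q"],o["opening"]);print(np.round(tool()[1],3));print(W.round(3))
E
```

```text
[ 0.52573254 -0.09452984  0.23104231] 3.1 [-4.00421984e-01  9.02596798e-02  1.70914778e+00  2.63990937e-04
  1.34294331e+00 -5.92954061e-01] 0.00036335351831228997
[[-0.198  0.98  -0.001  0.526]
 [ 0.98   0.198  0.001 -0.095]
 [ 0.001 -0.001 -1.     0.231]
 [ 0.     0.     0.     1.   ]]
[[ 0.981  0.184  0.056  0.511]
 [ 0.192 -0.937 -0.291 -0.02 ]
 [-0.001  0.296 -0.955  0.373]
 [ 0.     0.     0.     1.   ]]
```

View pics/w1.png

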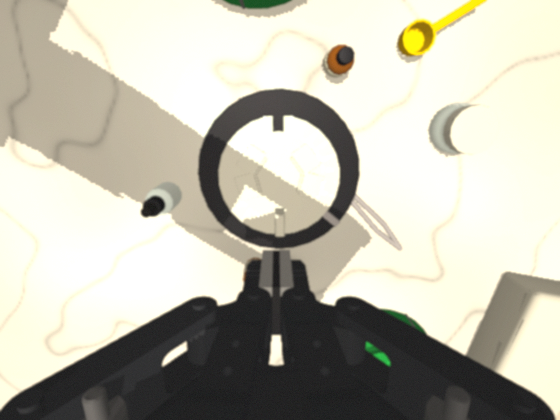

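The wrist picture shows the notch at (279,124), the fin at (280,225), and the rib at (333,218). The green organizers are out of the way.

Run:
```python
from h import *
import pickle
c,W=pickle.load(open("w1.pkl","rb"))
g=c["color"].max(2); pts=[]
# drum outer edge and cover edge by radial scans from centre pixel
for name,zz,f in(("cover",.056,lambda v:v<110),):
    for a in np.radians(range(0,360,4)):
        for r in range(35,80):
            u,v=279+r*np.cos(a),168+r*np.sin(a)
            if v<250 and g[int(round(v)),int(round(u))]<70: pts.append(pt(c,u-.5*np.cos(a),v-.5*np.sin(a),W,zz)[:2]);break
pts=np.array(pts)
from scipy.optimize import least_squares
s=least_squares(lambda p:np.hypot(*(pts-p[:2]).T)-p[2],[.526,-.088,.062],loss="soft_l1",f_scale=.001).x
print("cover",s,len(pts))
C=s[:2]
for n,u,v,z in(("notch",279,124,.056),("rib",333,218,.046)):
    p=pt(c,u,v,W,z)[:2]-C; print(n,np.hypot(*p),np.degrees(np.arctan2(p[1],p[0])))
K=c["mtx"];z=c["z_map"];v,u=np.mgrid[:420,:560]
P=np.stack([(u-K[0][2])/K[0][0]*z,(v-K[1][2])/K[1][1]*z,z],-1)@W[:3,:3].T+W[:3,3]
r=np.hypot(P[...,0]-C[0],P[...,1]-C[1])
m=(z>0)&(r<.062)&(P[...,2]>.07)&(P[...,2]<.09)&(v<250);q=P[m]
p=q[:,:2].mean(0)-C;print("fin",m.sum(),p,np.hypot(*p),np.degrees(np.arctan2(p[1],p[0])),q[:,2].mean())
# rib by colour in annulus
m=(r>.066)&(r<.084)&(P[...,2]>.03)&(P[...,2]<.06)&(g>90)&(v<250);q=P[m][:,:2]-C
print("rib",m.sum(),q.mean(0),np.degrees(np.arctan2(*q.mean(0)[::-1])),P[m][:,2].mean())
m=(r>.05)&(r<.06)&(P[...,2]>.03)&(P[...,2]<.06)&(g<90)&(v<160);q=P[m][:,:2]-C
print("notch",m.sum(),np.degrees(np.arctan2(*q.mean(0)[::-1])))
im=cv2.resize(cv2.convertScaleAbs(c["color"][80:255,190:370,::-1],alpha=.8),None,fx=3.3,fy=3.3,interpolation=cv2.INTER_CUBIC);cv2.imwrite("pics/w1c.png",im)
```

```text
cover [ 0.52721183 -0.08470207  0.06348696] 89
notch 0.053444209849302565 101.05537610853791
rib 0.07671358540796246 -27.279963232465224
fin 236 [ 0.00837245 -0.04135867] 0.04219760136236116 -78.555973472994 0.07841748275977738
rib 208 [ 0.0432842  -0.03994894] -42.70531397219851 0.04237555765966105
notch 90 102.04346215890023
```

View pics/w1c.png

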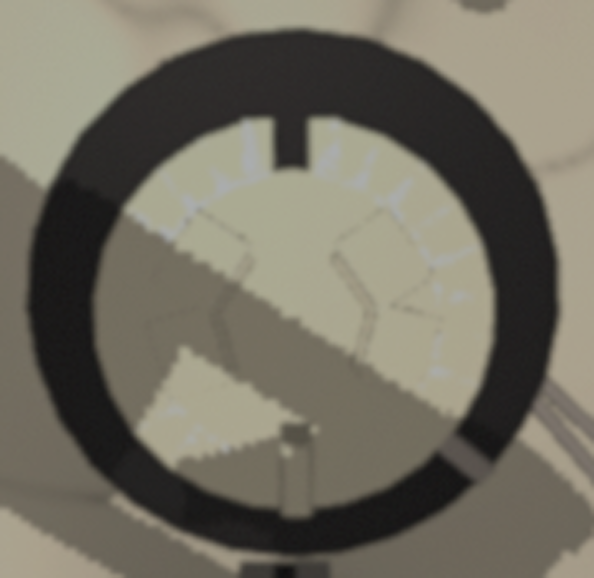

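Emit:
{"name": "send_rows", "arguments": {"motion": [[0, 0, 0, -12, 12, 10, 1], [0, 0, 0, -12, 12, 20, 1], [0, 0, 0, -10.7, 11.4, 20, 1], [0, 0, 0, 0, 0, 25, 1], [0, 0, 0, 0, 0, 25, 1], [0, 0, 0, 0, 0, 25, 1], [0, 0, 0, 0, 0, 20, 1], [0, 0, 0, 0, 0, 12, 1], [0, 0, 0, 0, 0, 8, 1], [0, 0, 0, 0, 0, 2, 1]]}}

```text
time_s: 4.15
eef_pos: [0.5672, -0.1228, 0.0638]
eef_rot: [-0.0, 0.639, 0.77, -0.0]
wrist_force: [0.9, 0.0, -0.3]
opening: -0.004
grasp_force: 0.0
```

Emit:
{"name": "send_rows", "arguments": {"motion": [[0, 0, 0, 0, -2, 0, 1], [0, 0, 0, 0, -2, 0, 1], [0, 0, 0, 0, -2, 0, 1], [0, 0, 0, 0, -2, 0, 1], [0, 0, 0, 0, -1, 0, 1], [0, 0, 0, 0, -1, 0, 1], [0, 0, 0, 0, -1, 0, 1], [0, 0, 0, 0, -1, 0, 1], [0, 0, 0, 0, 0, 0, 1], [0, 0, 0, 0, 0, 0, 1]]}}

```text
time_s: 5.15
eef_pos: [0.5557, -0.1253, 0.0643]
eef_rot: [-0.0, 0.638, 0.77, 0.0]
wrist_force: [-0.4, -0.1, 0.8]
opening: -0.003
grasp_force: 0.0
```

Run:
```python
from h import *
c,W,o=wrist("pics/w2.png");print(o["eef_pos"],o["wrist_force"])
x,y=44,20.
for d in (4,5,6):
    t=np.radians(d);r=np.array([-x,y]) # tool coords of TCP rel. to centre; tool z down => rz positive in tool coords
    R=np.array([[np.cos(t),-np.sin(t)],[np.sin(t),np.cos(t)]]);print(d,R@r-r)
```

```text
[ 0.55570832 -0.12534889  0.06426829] [-0.43310782 -0.05774732  0.82678832]
4 [-1.28794769 -3.11800384]
5 [-1.57568157 -3.91095872]
6 [-1.84953266 -4.70881448]
```

View pics/w2.png

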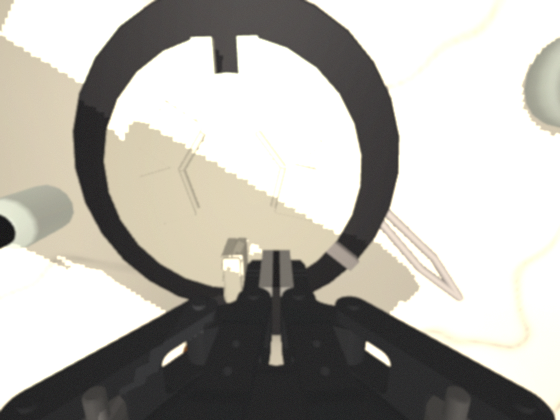

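The picture shows the fin at (236,265), just left of the fingertip at (263–291,265), with a gap of about 8 mm. I'll close the gap and then push round clockwise along the arc.

Emit:
{"name": "send_rows", "arguments": {"motion": [[0, 0, 0, 0, -3, 0, 1], [0, 0, 0, 0, -3, 0, 1], [0, 0, 0, 0, -2, 0, 1], [0, 0, 3, -0.57, -2.32, 0, 1], [0, 0, 6, -1.01, -4.67, 0, 1], [0, 0, 6, -1.01, -4.67, 0, 1], [0, 0, 6, -1.01, -4.67, 0, 1], [0, 0, 6, -1.01, -4.67, 0, 1], [0, 0, 3, -0.57, -2.32, 0, 1], [0, 0, 0, 0, 0, 0, 1]]}}

```text
time_s: 6.2
eef_pos: [0.5243, -0.1315, 0.0644]
eef_rot: [0.0, 0.816, 0.578, -0.0]
wrist_force: [0.3, -0.7, 0.7]
opening: -0.005
grasp_force: 0.2
```

```bash
cat >> h.py <<'E'
C=np.array([.5272,-.0847])
def rel():
    o,T=tool(); d=np.r_[o["eef_pos"][:2]-C,0]; a=np.degrees(np.arctan2(T[1,0],T[0,0]))
    print("tcp rel centre, tool axes mm",(T[:3,:3].T@d*1000).round(1),"x angle",round(a,1),"z",o["eef_pos"][2].round(4),"F",o["wrist_force"].round(1),"t",o["time_s"],"q6",o["q"][5])
    return T
def ang(c,W):
    K=c["mtx"];z=c["z_map"];v,u=np.mgrid[:420,:560]
    P=np.stack([(u-K[0][2])/K[0][0]*z,(v-K[1][2])/K[1][1]*z,z],-1)@W[:3,:3].T+W[:3,3]
    return P,np.hypot(P[...,0]-C[0],P[...,1]-C[1])
E
python3 - <<'E'
from h import *
rel();c,W,o=wrist("pics/w3.png")
E
```

```text
tcp rel centre, tool axes mm [-45.1  12.7   0. ] x angle 70.6 z 0.0644 F [ 0.3 -0.7  0.7] t 6.2 q6 -0.12710336138776124
```

View pics/w3.png

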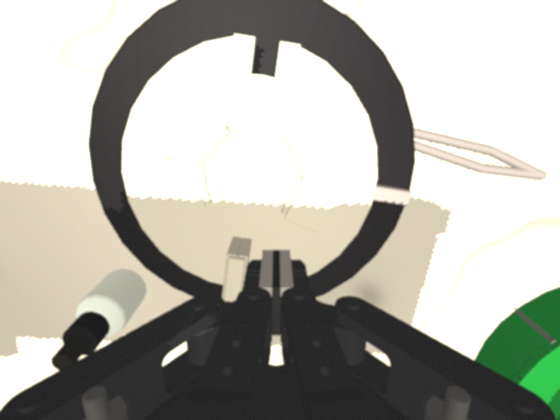

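```bash
cat >> h.py <<'E'
def th(c,W,u,v,z):
    p=pt(c,u,v,W,z)[:2]-C; return round(float(np.hypot(*p))*1000,1),round(float(np.degrees(np.arctan2(p[1],p[0]))),1)
E
python3 - <<'E'
from h import *
c,W,o=wrist("pics/w3b.png")
print(th(c,W,264.5,57,.056),th(c,W,393,195,.046),th(c,W,378,193,.046),th(c,W,410,196.5,.046))
E
```

```text
(53.9, 62.4) (75.9, -28.3) (67.8, -28.5) (85.1, -27.9)
```

The rib measures −28° and the notch 62°, so about 90° remains. Continuing.

Emit:
{"name": "send_rows", "arguments": {"motion": [[0, 0, 3, -0.57, -2.32, 0, 1], [0, 0, 6, -1.01, -4.67, 0, 1], [0, 0, 6, -1.01, -4.67, 0, 1], [0, 0, 6, -1.01, -4.67, 0, 1], [0, 0, 6, -1.01, -4.67, 0, 1], [0, 0, 6, -1.01, -4.67, 0, 1], [0, 0, 6, -1.01, -4.67, 0, 1], [0, 0, 6, -1.01, -4.67, 0, 1], [0, 0, 6, -1.01, -4.67, 0, 1], [0, 0, 3, -0.57, -2.32, 0, 1]]}}

```text
time_s: 7.3
eef_pos: [0.4887, -0.1097, 0.0642]
eef_rot: [-0.0, 0.99, 0.144, -0.0]
wrist_force: [-1.1, -1.9, 0.6]
opening: 0.002
grasp_force: 0.7
```

Emit:
{"name": "send_rows", "arguments": {"motion": [[0, 0, 0, 0, 0, 0, 1], [0, 0, 3, -0.57, -2.32, 0, 1], [0, 0, 5, -0.9, -3.9, 0, 1], [0, 0, 5, -0.9, -3.9, 0, 1], [0, 0, 5, -0.9, -3.9, 0, 1], [0, 0, 3, -0.57, -2.32, 0, 1], [0, 0, 3, -0.57, -2.32, 0, 1], [0, 0, 0, 0, 0, 0, 1], [0, 0, 0, 0, 0, 0, 1], [0, 0, 0, 0, 0, 0, 1]]}}

```text
time_s: 8.3
eef_pos: [0.4827, -0.092, 0.0643]
eef_rot: [-0.0, 0.998, -0.063, -0.0]
wrist_force: [-0.1, 0.2, -0.2]
opening: -0.003
grasp_force: 0.1
```

Run:
```python
from h import *
import pickle
rel();c,W,o=wrist("pics/w4.png");pickle.dump((c,W),open("w4.pkl","wb"))
```

```text
tcp rel centre, tool axes mm [-43.2  12.9  -0. ] x angle -7.2 z 0.0643 F [-0.1  0.2 -0.2] t 8.3 q6 1.2663619294851831
```

View pics/w4.png

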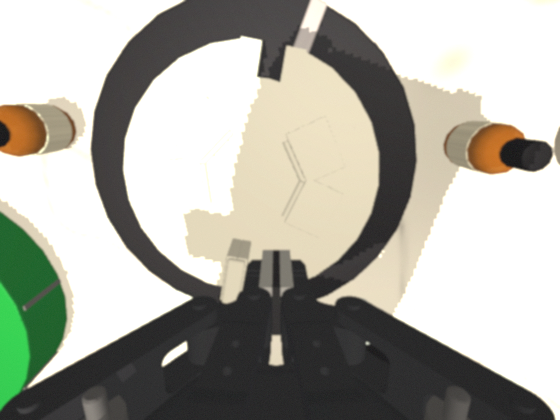

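The notch is at (272,60) and the rib at (311,25). The gap is closing.

Run:
```python
from h import *
import pickle
c,W=pickle.load(open("w4.pkl","rb"))
print(th(c,W,272,60,.056),th(c,W,311,25,.046),th(c,W,302,46,.046),th(c,W,271,76,.056))
```

```text
(54.4, -18.5) (74.8, -29.4) (65.3, -29.1) (47.9, -19.4)
```

Emit:
{"name": "send_rows", "arguments": {"motion": [[0, 0, 2, -0.43, -1.51, 0, 1], [0, 0, 2, -0.43, -1.51, 0, 1], [0, 0, 2, -0.43, -1.51, 0, 1], [0, 0, 1, -0.22, -0.75, 0, 1], [0, 0, 1, -0.22, -0.75, 0, 1], [0, 0, 0, 0, 0, 0, 1], [0, 0, 0, 0, 0, 0, 1], [0, 0, 0, 0, 0, 0, 1], [0, 0, 0, 0, 0, 0, 1], [0, 0, 0, 0, 0, 0, 1]]}}

```text
time_s: 9.35
eef_pos: [0.4821, -0.0858, 0.0643]
eef_rot: [0.0, 0.991, -0.133, 0.0]
wrist_force: [0.2, -1.1, 0.1]
opening: 0.001
grasp_force: 0.4
```

Run:
```python
from h import *
import pickle
rel();c,W,o=wrist("pics/w5.png");pickle.dump((c,W),open("w5.pkl","wb"))
im=cv2.resize(cv2.convertScaleAbs(c["color"][0:120,200:360,::-1],alpha=.9),None,fx=5,fy=5,interpolation=cv2.INTER_CUBIC);cv2.imwrite("pics/w5c.png",im)
```

```text
tcp rel centre, tool axes mm [-43.2  13.   -0. ] x angle -15.3 z 0.0643 F [ 0.2 -1.1  0.1] t 9.35 q6 1.4191920771808866
```

View pics/w5c.png

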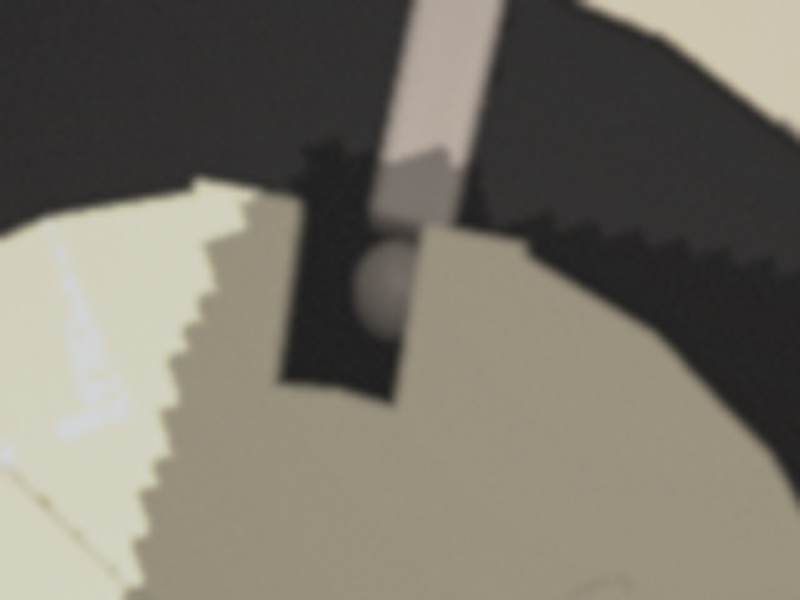

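The pin shows through the notch. The notch middle is at crop (350,290) and the pin centre at about (394,290).

Run:
```python
from h import *
import pickle
c,W=pickle.load(open("w5.pkl","rb"))
f=lambda u,v,z:th(c,W,200+u/5-.4,v/5-.4,z)
print(f(350,290,.056),f(394,290,.046),f(415,210,.046),f(440,100,.046))
```

```text
(55.0, -25.4) (57.3, -29.1) (64.3, -29.3) (73.5, -29.3)
```

Emit:
{"name": "send_rows", "arguments": {"motion": [[0, 0, 1, -0.22, -0.75, 0, 1], [0, 0, 1, -0.22, -0.75, 0, 1], [0, 0, 1, -0.22, -0.75, 0, 1], [0, 0, 0.6, -0.13, -0.45, 0, 1], [0, 0, 0, 0, 0, 0, 1], [0, 0, 0, 0, 0, 0, 1], [0, 0, 0, 0, 0, 0, 1], [0, 0, 0, 0, 0, 0, 1], [0, 0, 0, 0, 0, 0, 1], [0, 0, 0, 0, 0, 0, 1]]}}

```text
time_s: 10.4
eef_pos: [0.482, -0.0829, 0.0643]
eef_rot: [-0.0, 0.986, -0.164, -0.0]
wrist_force: [-0.3, -0.9, 0.1]
opening: 0.004
grasp_force: 0.3
```

Run:
```python
from h import *
import pickle
T=rel();c,W,o=wrist("pics/w6.png");pickle.dump((c,W),open("w6.pkl","wb"))
im=cv2.resize(cv2.convertScaleAbs(c["color"][0:120,200:360,::-1],alpha=.9),None,fx=5,fy=5,interpolation=cv2.INTER_CUBIC);cv2.imwrite("pics/w6c.png",im)
```

```text
tcp rel centre, tool axes mm [-43.3  13.    0. ] x angle -18.9 z 0.0643 F [-0.3 -0.9  0.1] t 10.4 q6 1.487545877315836
```

View pics/w6c.png

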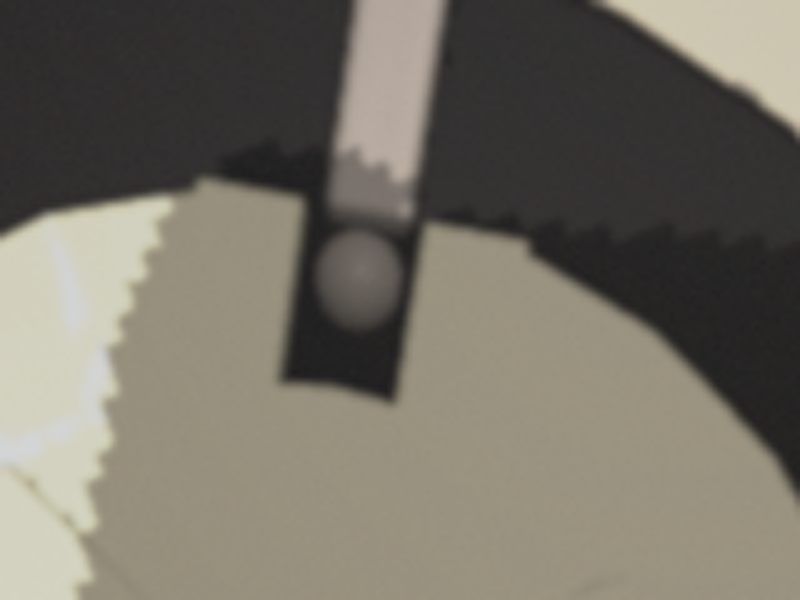

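The pin at (359,280) is centred in the notch (295–413). I'll back off, lift, go to the centre, and start the press.

Emit:
{"name": "send_rows", "arguments": {"motion": [[0, 0, 0, 0, 4, 0, 1], [0, 0, 0, 0, 6, 0, 1], [0, 0, 0, 0, 0, -15, 1], [0, 0, 0, 0, 0, -20, 1], [0, 0, 0, 14, -7, 0, 1], [0, 0, 0, 15, -8, 0, 1], [0, 0, 0, 14, -8, 0, 1], [0, 0, 0, 0, 0, 15, 1], [0, 0, 0, 0, 0, 15, 1], [0, 0, 0, 0, 0, 8, 1]]}}

```text
time_s: 11.45
eef_pos: [0.5261, -0.0846, 0.06]
eef_rot: [-0.0, 0.986, -0.165, -0.001]
wrist_force: [-0.3, 0.1, -0.8]
opening: 0.001
grasp_force: 0.0
```

Emit:
{"name": "send_rows", "arguments": {"motion": [[0, 0, 0, 0, 0, 1.5, 1], [0, 0, 0, 0, 0, 1.5, 1], [0, 0, 0, 0, 0, 1.5, 1], [0, 0, 0, 0, 0, 1.5, 1], [0, 0, 0, 0, 0, 1.5, 1], [0, 0, 0, 0, 0, 1, 1], [0, 0, 0, 0, 0, 1, 1], [0, 0, 0, 0, 0, 0, 1], [0, 0, 0, 0, 0, 0, 1], [0, 0, 0, 0, 0, 0, 1]]}}

```text
time_s: 12.45
eef_pos: [0.5274, -0.0849, 0.052]
eef_rot: [0.0, 0.986, -0.165, 0.0]
wrist_force: [2.0, -0.5, 1.7]
opening: 0.0
grasp_force: 1.2
```

Emit:
{"name": "send_rows", "arguments": {"motion": [[0, 0, 0, 0, 0, 1, 1], [0, 0, 0, 0, 0, 1, 1], [0, 0, 0, 0, 0, 1, 1], [0, 0, 0, 0, 0, 1, 1], [0, 0, 0, 0, 0, 1, 1], [0, 0, 0, 0, 0, 0, 1], [0, 0, 0, 0, 0, 0, 1], [0, 0, 0, 0, 0, 0, 1], [0, 0, 0, 0, 0, 0, 1], [0, 0, 0, 0, 0, 0, 1]]}}

```text
time_s: 13.45
eef_pos: [0.5267, -0.0844, 0.0466]
eef_rot: [-0.0, 0.986, -0.164, -0.0]
wrist_force: [0.6, 0.3, 1.7]
opening: 0.003
grasp_force: 0.8
```

Emit:
{"name": "send_rows", "arguments": {"motion": [[0, 0, 0, 0, 0, 0.5, 1], [0, 0, 0, 0, 0, 0.5, 1], [0, 0, 0, 0, 0, 0.5, 1], [0, 0, 0, 0, 0, 0.5, 1], [0, 0, 0, 0, 0, 0, 1], [0, 0, 0, 0, 0, 0, 1], [0, 0, 0, 0, 0, 0, 1], [0, 0, 0, 0, 0, 0, 1], [0, 0, 0, 0, 0, 0, 1], [0, 0, 0, 0, 0, 0, 1]]}}

```text
time_s: 14.45
eef_pos: [0.5267, -0.0845, 0.0459]
eef_rot: [-0.0, 0.986, -0.164, -0.0]
wrist_force: [-4.2, 1.5, 12.8]
opening: -0.004
grasp_force: 7.0
```

It has bottomed at 46 mm with 13 N, which is the seated height. One slightly firmer press, then retreat.

Emit:
{"name": "send_rows", "arguments": {"motion": [[0, 0, 0, 0, 0, 0.5, 1], [0, 0, 0, 0, 0, 0.5, 1], [0, 0, 0, 0, 0, 0, 1], [0, 0, 0, 0, 0, 0, 1], [0, 0, 0, 0, 0, -2, 1], [0, 0, 0, 0, 0, -5, 1], [0, 0, 0, 0, 0, -15, 1], [0, 0, 0, 0, 0, -30, 1], [0, 0, 0, 0, 0, -40, 1], [0, 0, 0, 0, 0, -40, 1]]}}

```text
time_s: 15.45
eef_pos: [0.5258, -0.0842, 0.1762]
eef_rot: [-0.0, 0.986, -0.165, -0.001]
wrist_force: [1.8, 0.1, -0.6]
opening: -0.001
grasp_force: 0.0
```

Emit:
{"name": "send_rows", "arguments": {"motion": [[0, 0, 0, 0, 0, -30, 1], [0, 0, 0, -10, 0, -10, 1], [0, 0, 0, -10, 0, 0, 1], [0, 0, 0, 0, 0, 0, 1], [0, 0, 0, 0, 0, 0, 1], [0, 0, 0, 0, 0, 0, 1], [0, 0, 0, 0, 0, 0, 1], [0, 0, 0, 0, 0, 0, 1], [0, 0, 0, 0, 0, 0, 1], [0, 0, 0, 0, 0, 0, 1]]}}

```text
time_s: 16.45
eef_pos: [0.5081, -0.0781, 0.2157]
eef_rot: [-0.0, 0.986, -0.164, -0.0]
wrist_force: [0.7, 0.0, 0.3]
opening: -0.001
grasp_force: 0.0
```

Run:
```python
from h import *
import pickle
rel();c,W,o=wrist("pics/w7.png")
P,r=ang(c,W);g=c["color"].max(2);m=(r<.055)&(c["z_map"]>0)&(np.mgrid[:420,:560][0]<240)&(g>90)
zz=P[m][:,2];print("cover z",np.median(zz[zz<.06]),m.sum())
m=(abs(r-.075)<.009)&(c["z_map"]>0)&(g<60)&(np.mgrid[:420,:560][0]<240);print("drum z",np.median(P[m][:,2]))
a=cv2.imread("pics/side0.png");s=ctrl.camera("side")["color"][...,::-1]
cv2.imwrite("pics/fin.png",np.vstack([cv2.resize(cv2.imread("pics/w7.png"),(400,300)),cv2.resize(s,(400,300))]))
```

```text
tcp rel centre, tool axes mm [-20.2  -0.    0. ] x angle -18.9 z 0.2157 F [0.7 0.  0.3] t 16.45 q6 1.5174150403270483
cover z 0.04570557046649901 9344
drum z 0.03946862699421194
```

View pics/fin.png

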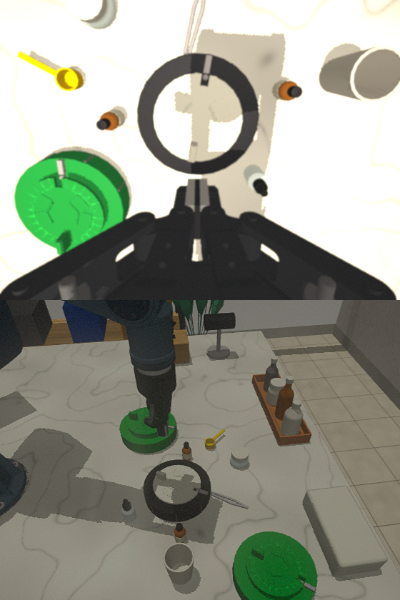

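The cover top is at 46 mm (seated), the pin sits in the notch at (206,75), everything else still stands in place, and the robot is clear.

```bash
python3 -c "
from bench import ctrl
print(ctrl.hand_in())"
```

```text
the job is handed in; nothing more can be done
None
```

I turned the cover clockwise until its notch was over the pin, pressed it fully home (top measured at 46 mm above the ledge), left the robot clear of everything, and handed the job in at about 16.5 s; the hand-in gave no verdict.

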